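# Sort two parts into the bins and close the hasp

### The arm

A 6-joint arm with a two-finger parallel gripper is mounted at the origin on the work surface. World frame = base frame: x ahead of the robot, y to its left, z up, the work surface at z = 0. Lengths are in m, angles in rad, forces in N, time in s.
With the tool pointing down it reaches from about 0.3 to 0.875 m from the base axis. Payload 6.4 kg.
Tool frame: the origin (TCP) lies on the centre line of the jaws, within the pads' length; the fingertips stand 25 mm ahead of it and the grasp point (between the pads) lies 6 mm ahead of it; z points along the fingers, y is the line along which they close (so a half turn about z gives the same grasp; the last joint's range is limited). The gripper opens to 85 mm and grips with 20 to 120 N. Pads are 22 mm wide; open, the fingers measure 114 mm over their backs; the gripper's body (76 mm by 85 mm) begins 54 mm behind the grasp point. The pads swing forward as they close: fully open they stand 13 mm farther back than shut.
Start: joints at [-1.512, 0.181, 1.607, -0, 1.354, -0.206], TCP at [0.151, -0.555, 0.256] pointing down, gripper open.
Joint ranges: [-2.99, 2.99], [-0.89, 2.07], [0.3, 2.58], [-1.14, 4.28], [0, 2.63], [-3.12, 3.12]. Speed limits (rad/s): [2.57, 2.57, 3.01, 3.14, 3.14, 3.14].

### API

Orientations are given as a unit quaternion [w, x, y, z].
In Python, from bench import get_obs, camera, hand_in, spot_in gives the robot as it stands.
- The arm moves only by the shell command python3 -m jog 'ROWS'. ROWS is JSON, one flat list of numbers, 7 for each row, row after row: the shift along the tool's x, y, z in m, then the turn, a rotation vector about the tool's x, y, z in rad, then the closure, from 0 (fully open) to 1 (shut). A call has 1 to 20 rows; each row is the pose to reach, as a shift and turn from the pose commanded when the call began, along the tool's axes at that moment; what a row does not reach only later rows make up. A row lasts 1/8 s, in which the tool goes at most 62.5 mm and 10.7 degrees, less where a joint would pass 70% of its speed; a pose out of reach is approached as far as the arm can. A call with a gripper value outside its range is refused whole. The fingers move at their own pace and stop on an object; the grip force is fixed at half the most. Time passes only in rows, so rows that repeat a pose let the fingers close. It gives the time, the measured TCP pose, the force, the opening and the grip force at its end, in the units of the state.
- get_obs(): the state, without advancing time (a new reading comes with each control period).
- camera(name): name is "scene" or "top" or "wrist"; returns a dict with "frame" (420x560x3 uint8, red, green, blue), "mtx" (3x3 intrinsics, pixels), "distortion" ([k1, k2, p1, p2, k3] as OpenCV has them; the pictures are not rectified), "extrinsics" (4x4, takes a point from camera to world coordinates). Camera axes: x right, y up, looking along -z (the intrinsics and any distortion apply to the point x, -y, -z); pixel columns grow to the right and rows downward; lengths in m; the calibration is good to about 2 mm. A picture is of the moment at which its call begins. There is no depth.
- hand_in(): hands the job in; it is judged then, once.
Trained networks look in a picture, given as the dict that the camera call returned (one of the last four; its "shot" number tells which), for a name from the list of things; names that differ only in an ending like _2 or _b are one class to them, and where a whole thing is asked for, a point or a joint stands for the part that bears it (a point fixed in the world has none). Each returns a list of dicts, best first, with "confidence" (0 to 1); they miss things now and then, are a little off and sometimes report something else, mostly with a low value. They report only what shows in the picture. A call takes as long as a camera call. They do not tell look-alikes from the thing itself.
- spot_in(picture, name): "xyz" ([x, y, z] in m, in world coordinates, good to about 4 mm: the middle of the surface that is visible of it).
The state is a dict: "time_s": time; "q": joint angles; "dq": joint speeds; "joint_efforts": joint torques, N m; "eef_pos": TCP position; "eef_rot": TCP orientation; "wrist_force": force on the tool from outside, world axes, zero at the start; "torque": the same for the moment, N m; "opening": opening from 0.0 (shut) to 1.0 (fully open); "grasp_force": force on a finger pad.
Only numpy, scipy, OpenCV 4.12 (cv2) and the standard library are available. Lean on these libraries where they do the work, as an engineer would, in place of code of your own. Each camera call takes 0.05 s, during which the arm holds its last target. There are 200 camera calls.

### The job

Put the loose ceramic resistor block into the bin of the wooden tray that already holds a resistor block, lying flat, and the loose round capacitor can into the bin that already holds a capacitor, standing upright. Then swing the steel hasp strap over the tray and down until it rests fully home over its staple, so that the parts stay in. Leave the parts already in the bins, and everything else on the bench, where they are.

Things in the scene. Friction and masses are not known exactly. Their poses are not given: they have to be found in the camera images.
- tray: two-bin wooden parts tray, open on top, fixed to the bench: 162 (x) x 198 (y) x 55 mm high, walls 6, floor 5 mm thick. A wall at its y = 0 parts two bins, each 150 (x) x 90 (y) mm inside, centred at y = +48 and -48 mm. At the middle of each end a cleat 34 mm wide stands 22 mm out, as high as the walls: the +y one bears the hasp's hinge, the -y one the staple. Origin under its centre, z up.
- hasp (a joint): hasp angle, rad: 0 = level over the tray, slot over the staple (fully home, hard stop); 1.57 = upright at the +y end; more = leaning outward (stop 2.3). Starts at 1.75 to 2.05. Stiff hinge (friction 0.22 N m, 1 to 2 N of push on the outer half): it stays where it is left, does not snap. Flat steel strap 26 mm wide, 4 thick, end 240 mm from the hinge; home, its top is 61.5 mm above the bench.
- hasp_hinge (a point): the hasp's hinge axis, parallel to the tray's x, at the middle of the tray's +y end: 110 mm from the tray's centre, 59.5 mm above the bench; its z axis is up.
- hasp_slot (a point): centre of the slot near the hasp's free end, 220 mm from the hinge axis, in the middle of the strap's thickness.
- resistor: loose cream ceramic resistor block lying on the bench, 60 (its x) x 22 x 22 mm, with thin 5 mm metal tabs at both ends; about 60 g. Origin at the centre of its underside, x along its length.
- capacitor: loose round capacitor can standing on the bench, 30 mm diameter, 42 mm tall, grey sleeve and bare aluminium top; about 50 g. Origin at the centre of its underside, z along its axis.
- kept_resistor: resistor block of the same shape, lying in one of the bins with its length along the tray's y, centred 48 mm to the +x side of the tray's middle. It marks the bin for resistors (either bin). Origin at the centre of its underside.
- kept_capacitor: capacitor can of the same shape, standing in the other bin, centred 48 mm to the +x side of the tray's middle. It marks the bin for capacitors. Origin at the centre of its underside.
- cassette: beige plastic cassette tape case lying flat, 109 x 70 x 17 mm; origin under its centre. Bystander.
- spool: metal solder spool standing on its end, 54 mm diameter, 46 mm tall; origin under its centre. Bystander.
- screwdriver: screwdriver lying on the bench off to the robot's right. Bystander.
- flux: small amber glass flux jar with a white cap, 48 mm diameter, 55 mm tall; origin under its centre. Bystander.
- tipcup: small brass tip-cleaner bowl, 64 mm across the rim, 45 mm tall; origin under its centre. Bystander.
- transformer: small iron-core transformer with a copper winding, about 45 x 52 x 40 mm; origin under its centre. Bystander.
There are look-alikes about, which are no part of the job. Leave any yellow look-alike of the resistor alone.

How it is judged:
By the outcome, as a careful person would: the job done as asked, in the order asked, and still so for the second after the job is handed in, with the robot touching nothing.
It also fails if it takes over 66 s, if anything falls off the work surface, if the arm or the gripper's body presses on something with over 40 N, if the wrist force passes 120 N, or if a joint passes its speed limit or range.

## Working session

There is one attempt and no reset: what is moved stays moved. The work goes in short steps, Python scripts to look and compute and a shell command to move; the robot and the scene stay as the last step left them, time stands still between calls to the robot, and variables do not carry over. Pictures are saved under pics/ and viewed, at most 14 in all, crops included, and the job is handed in when it is done.

```bash
mkdir -p pics
cat > h.py <<'E'
import numpy as np, cv2
from bench import get_obs, camera, hand_in, spot_in
from scipy.spatial.transform import Rotation as R
def pix(c,P):
    P=np.atleast_2d(np.array(P,float)); E=np.array(c["extrinsics"]); q=(P-E[:3,3])@E[:3,:3]
    q=q*[1,-1,-1]
    return cv2.projectPoints(q,np.zeros(3),np.zeros(3),np.array(c["mtx"]),np.array(c["distortion"]))[0][:,0]
def ray(c,uv,z):
    n=cv2.undistortPoints(np.array(uv,float).reshape(-1,1,2),np.array(c["mtx"]),np.array(c["distortion"]))[:,0]
    E=np.array(c["extrinsics"]); d=np.c_[n[:,0],-n[:,1],-np.ones(len(n))]@E[:3,:3].T
    return E[:3,3]+d*((z-E[2,3])/d[:,2])[:,None]
def save(c,n,crop=None,s=1):
    f=c["frame"][:,:,::-1]
    if crop: f=f[crop[1]:crop[3],crop[0]:crop[2]]
    cv2.imwrite("pics/"+n,cv2.resize(f,None,fx=s,fy=s,interpolation=cv2.INTER_CUBIC))
def tool(p):  # world point -> tool axes shift from current TCP
    o=get_obs(); w,x,y,z=o["eef_rot"]; return R.from_quat([x,y,z,w]).inv().apply(np.array(p)-o["eef_pos"])
E
python3 - <<'E'
from h import *
np.set_printoptions(precision=3,suppress=True)
o=get_obs(); print(o["time_s"],o["eef_pos"],o["eef_rot"])
cs={k:camera(k) for k in("top","scene")}
for k,c in cs.items():
    save(c,k+"1.png",s=1.4)
    print(k,np.array(c["extrinsics"])[:3,3])
    for n in["tray","resistor","capacitor","kept_resistor","kept_capacitor","hasp","hasp_slot","cassette","spool","flux","tipcup","transformer","screwdriver"]:
        for d in spot_in(c,n): print(n,np.array(d["xyz"]),round(d["confidence"],2),pix(c,d["xyz"])[0].round())
E
```

```text
0.0 [ 0.15  -0.554  0.255] [-0.001  0.991  0.132  0.   ]
top [0.383 0.    1.087]
tray [0.529 0.003 0.004] 0.67 [270. 235.]
resistor [ 0.666 -0.344  0.018] 0.77 [401. 183.]
resistor [0.398 0.372 0.037] 0.71 [121. 285.]
resistor [ 0.615 -0.195  0.022] 0.6 [346. 202.]
resistor [ 0.584 -0.295  0.025] 0.56 [385. 213.]
resistor [ 0.459 -0.47   0.025] 0.25 [454. 261.]
capacitor [ 0.435 -0.273  0.043] 0.44 [380. 271.]
kept_resistor [0.583 0.045 0.033] 0.7 [254. 213.]
kept_capacitor [ 0.581 -0.052  0.049] 0.49 [292. 212.]
hasp [0.527 0.136 0.199] 0.82 [208. 223.]
hasp_slot [ 0.78  -0.275  0.023] 0.53 [374. 142.]
spool [ 0.774 -0.105  0.046] 0.76 [312. 140.]
spool [ 0.777 -0.278  0.023] 0.52 [375. 143.]
flux [0.585 0.451 0.056] 0.6 [ 92. 209.]
tipcup [ 0.775 -0.279  0.021] 0.98 [375. 144.]
tipcup [0.399 0.372 0.036] 0.3 [121. 285.]
transformer [0.403 0.376 0.036] 0.68 [120. 283.]
screwdriver [ 0.459 -0.474  0.023] 0.92 [455. 261.]
screwdriver [ 0.772 -0.104  0.047] 0.21 [311. 141.]
scene [ 1.517 -0.421  1.129]
tray [0.53  0.005 0.031] 0.89 [272. 215.]
resistor [ 0.59  -0.298  0.022] 0.71 [182. 262.]
resistor [ 0.623 -0.204  0.021] 0.69 [218. 260.]
resistor [ 0.682 -0.343  0.02 ] 0.56 [176. 292.]
capacitor [ 0.442 -0.276  0.033] 0.46 [175. 222.]
kept_resistor [0.581 0.043 0.027] 0.4 [290. 223.]
kept_capacitor [ 0.59  -0.054  0.048] 0.41 [262. 230.]
hasp [0.527 0.134 0.182] 0.76 [312. 165.]
hasp_slot [0.527 0.133 0.184] 0.7 [312. 165.]
cassette [0.784 0.131 0.017] 0.79 [349. 264.]
spool [ 0.786 -0.112  0.045] 0.82 [270. 287.]
flux [0.6   0.45  0.042] 0.66 [408. 187.]
tipcup [ 0.759 -0.265  0.025] 0.74 [212. 303.]
tipcup [ 0.591 -0.056  0.045] 0.61 [261. 231.]
transformer [0.41  0.373 0.036] 0.63 [357. 160.]
screwdriver [ 0.472 -0.476  0.022] 0.73 [110. 252.]
screwdriver [0.788 0.129 0.016] 0.38 [349. 266.]
```

View pics/top1.png

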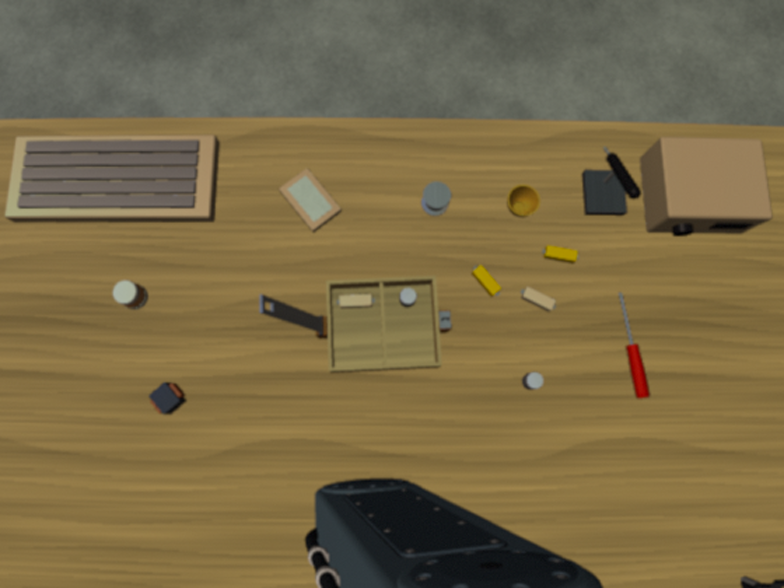

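View pics/scene1.png

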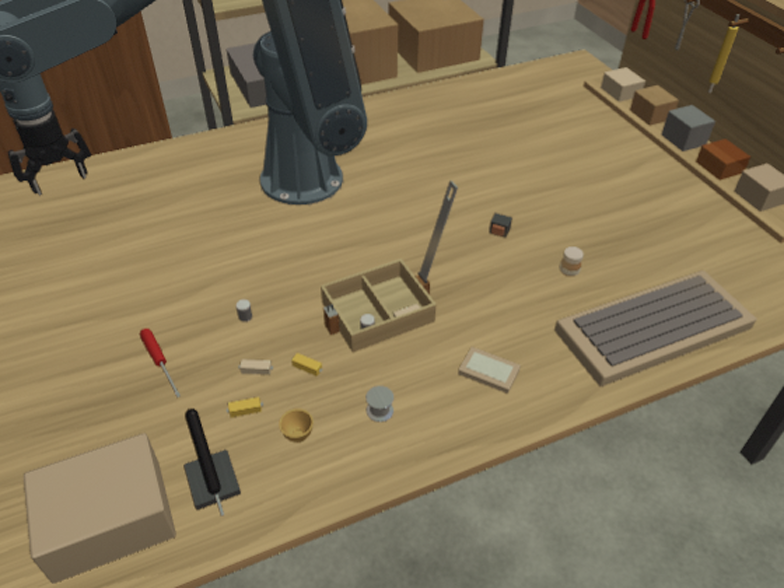

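The top view shows three candidates for the resistor (pixels in the 1.4x picture): cream block (538,299), yellow (486,280) and yellow (561,254). I choose the cream one. The loose can is at (534,380), and the tray's kept resistor (355,300) and kept can (408,297) mark the left (+y) and right (-y) bins.

Run:
```python
from h import *
np.set_printoptions(precision=4,suppress=True)
c=camera("top"); save(c,"crop1.png",(330,170,470,300),5)
print(ray(c,np.array([(327,282),(435,279),(440,368),(331,371)])/1.4,.055))
f=c["frame"].astype(int)
hsv=cv2.cvtColor(c["frame"],cv2.COLOR_RGB2HSV)
x0,y0=365,198; sub=hsv[y0:229,x0:403]
print(sub[15,19], sub[2,2])
m=((sub[...,1]<110)&(sub[...,2]>150)).astype(np.uint8)
n,l,s,ce=cv2.connectedComponentsWithStats(m); k=1+s[1:,4].argmax(); print(s[k])
ys,xs=np.where(l==k); r=cv2.minAreaRect(np.c_[xs+x0,ys+y0].astype(np.float32)); print(r)
b=ray(c,cv2.boxPoints(r),.022); print(b,b.mean(0))
print("cap",ray(c,[(534/1.4,380/1.4)],.042))
P=b.mean(0);P[2]=.2;print(tool(P))
```

```text
[[ 0.6068  0.095   0.055 ]
 [ 0.6133 -0.0996  0.055 ]
 [ 0.4534 -0.1063  0.055 ]
 [ 0.4477  0.0847  0.055 ]]
[ 21  86 172] [ 21 134 145]
[  9   7  23  16 161]
((384.9197082519531, 212.22509765625), (22.403186798095703, 7.134772777557373), 25.34617805480957)
[[ 0.5912 -0.2659  0.022 ]
 [ 0.6084 -0.2747  0.022 ]
 [ 0.5831 -0.327   0.022 ]
 [ 0.566  -0.3181  0.022 ]] [ 0.5872 -0.2964  0.022 ]
cap [[ 0.433  -0.2753  0.042 ]]
[ 0.4891 -0.1352  0.0563]
```

View pics/crop1.png

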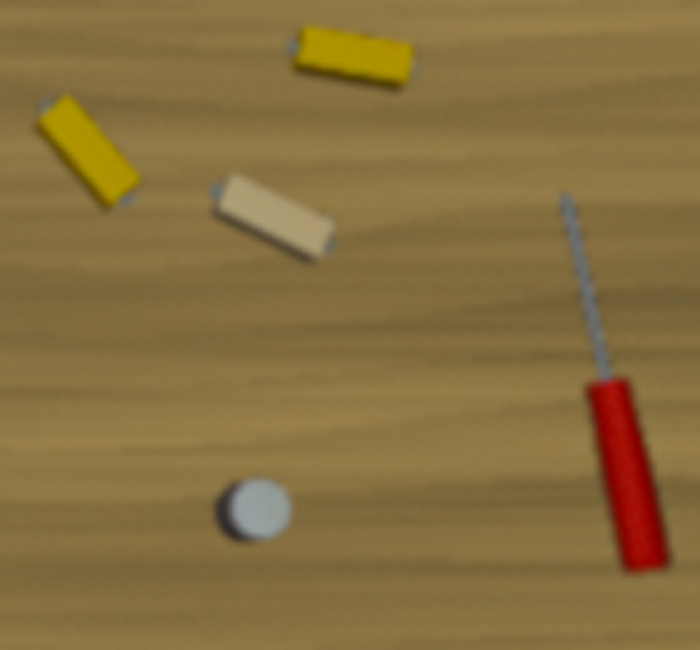

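The crop confirms the cream block at (275,215) among the yellow look-alikes, and the can at (258,508). Next I go above the cream block.

```bash
python3 -m jog '[0.489,-0.135,0.056,0,0,-0.855,0.3, 0.489,-0.135,0.056,0,0,-0.855,0.3, 0.489,-0.135,0.056,0,0,-0.855,0.3, 0.489,-0.135,0.056,0,0,-0.855,0.3, 0.489,-0.135,0.056,0,0,-0.855,0.3, 0.489,-0.135,0.056,0,0,-0.855,0.3, 0.489,-0.135,0.056,0,0,-0.855,0.3, 0.489,-0.135,0.056,0,0,-0.855,0.3, 0.489,-0.135,0.056,0,0,-0.855,0.3, 0.489,-0.135,0.056,0,0,-0.855,0.3, 0.489,-0.135,0.056,0,0,-0.855,0.3, 0.489,-0.135,0.056,0,0,-0.855,0.3]'
cat > m.py <<'E'
from h import *
np.set_printoptions(precision=4,suppress=True)
E
python3 - <<'E'
from m import *
o=get_obs(); print(o["time_s"],o["eef_pos"],o["eef_rot"],o["opening"])
c=camera("wrist"); save(c,"w1.png")
print(np.array(c["extrinsics"])[:3,3])
for n in("resistor","capacitor"):
  for d in spot_in(c,n): print(n,np.array(d["xyz"]),d["confidence"],pix(c,d["xyz"])[0])
hsv=cv2.cvtColor(c["frame"],cv2.COLOR_RGB2HSV)
u,v=pix(c,[.587,-.296,.022])[0].astype(int);print(u,v,hsv[v,u])
g=np.abs(hsv.astype(int)-hsv[v,u]).max(2)<28
n,l,s,ce=cv2.connectedComponentsWithStats(g.astype(np.uint8)); k=l[v,u]; print(k,s[k])
ys,xs=np.where(l==k); r=cv2.minAreaRect(np.c_[xs,ys].astype(np.float32)); b=ray(c,cv2.boxPoints(r),.022); print(r,b,b.mean(0))
E
```

```text
time_s: 2.95
eef_pos: [0.5861, -0.298, 0.2007]
eef_rot: [0.0, 0.848, 0.53, -0.0]
wrist_force: [0.1, 0.4, -0.1]
opening: 0.698
grasp_force: 0.0
2.95 [ 0.5861 -0.298   0.2007] [ 0.0002  0.8479  0.5302 -0.    ] 0.6976521343498875
[ 0.617  -0.2364  0.3182]
resistor [ 0.6717 -0.3413  0.0253] 0.89 [366.0575 194.876 ]
resistor [ 0.5852 -0.2995  0.0219] 0.65 [272.4788 194.4557]
resistor [ 0.6217 -0.1983  0.0209] 0.62 [260.0911  83.7475]
capacitor [ 0.4442 -0.276   0.0377] 0.81 [138.6322 236.7954]
272 190 [ 21  61 187]
18 [ 263  163   21   56 1129]
((273.0, 190.5), (55.0, 20.0), 90.0) [[ 0.5909 -0.2661  0.022 ]
 [ 0.609  -0.2749  0.022 ]
 [ 0.584  -0.3274  0.022 ]
 [ 0.5649 -0.3181  0.022 ]] [ 0.5872 -0.2966  0.022 ]
```

View pics/w1.png

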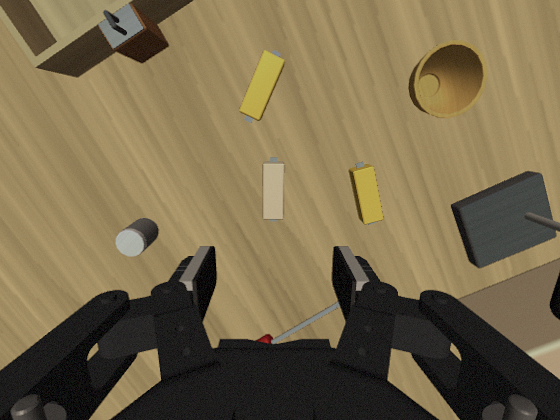

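The wrist view shows the cream block centred at (273,190), squarely between the jaws, and the measured centre agrees with the top camera. I descend, grip and lift.

```bash
python3 -m jog '[0,0.001,0.06,0,0,0,0.3, 0,0.001,0.12,0,0,0,0.3, 0,0.001,0.16,0,0,0,0.3, 0,0.001,0.171,0,0,0,0.3, 0,0.001,0.171,0,0,0,0.3, 0,0.001,0.171,0,0,0,1, 0,0.001,0.171,0,0,0,1, 0,0.001,0.171,0,0,0,1, 0,0.001,0.171,0,0,0,1, 0,0.001,0.171,0,0,0,1, 0,0.001,0.171,0,0,0,1, 0,0,0.15,0,0,0,1, 0,0,0.10,0,0,0,1, 0,0,0.04,0,0,0,1, 0,0,0.04,0,0,0,1]'
python3 - <<'E'
from m import *
c=camera("top"); hs=c
print("tray c",[ (n,d["xyz"]) for n in("kept_resistor","kept_capacitor","hasp") for d in spot_in(c,n)[:1]])
save(c,"t2.png",(180,180,340,280),5)
E
```

```text
time_s: 4.97
eef_pos: [0.5906, -0.2991, 0.1689]
eef_rot: [0.006, 0.847, 0.531, 0.002]
wrist_force: [-0.2, -0.5, 0.4]
opening: 0.238
grasp_force: 60.6
tray c [('kept_resistor', [0.5819, 0.046, 0.0322]), ('hasp', [0.5298, 0.1402, 0.1963])]
```

View pics/t2.png

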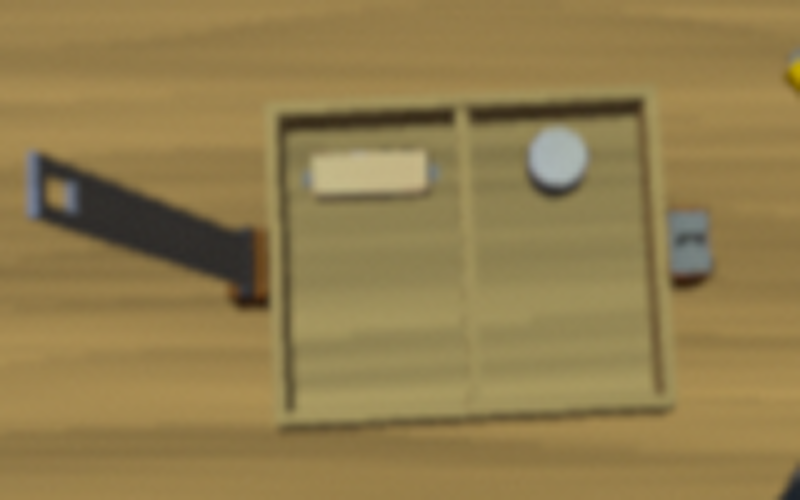

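The crop shows the tray's rim corners at about (270,105), (652,95), (672,408) and (280,428), and the strap leaning outward on the left. I fit the tray's pose to these and work out the way to its +y bin.

```bash
cat >> m.py <<'E'
def trayfit():
    c=camera("top")
    A=ray(c,180+np.array([(270,105),(652,95),(672,408),(280,428)])/5,.055)[:,:2]
    B=np.array([(81,99),(81,-99),(-81,-99),(-81,99)])/1000
    H=(B).T@(A-A.mean(0)); th=np.arctan2(H[0,1]-H[1,0],H[0,0]+H[1,1])
    print("resid",A-A.mean(0)-B@np.array([[np.cos(th),np.sin(th)],[-np.sin(th),np.cos(th)]]))
    return A.mean(0),th,c
def T(p,th,c): return np.r_[c+np.array([[np.cos(th),-np.sin(th)],[np.sin(th),np.cos(th)]])@np.array(p[:2]),p[2]]
E
python3 - <<'E'
from m import *
c,th,im=trayfit(); print(c,np.degrees(th))
print("kr",T((.048,.048,.03),th,c),"kc",T((.048,-.048,.03),th,c), ray(im,[(180+557/5,180+155/5)],.047))
o=get_obs(); w,x,y,z=o["eef_rot"]; M=R.from_quat([x,y,z,w]).as_matrix(); print(M)
print("y ang",np.degrees(np.arctan2(M[1,1],M[0,1])))
print(tool(T((-.022,.048,.16),th,c)),o["eef_pos"],o["opening"],o["time_s"])
im=camera("wrist");save(im,"w2.png")
E
```

```text
resid [[ 0.0004 -0.0022]
 [-0.0025  0.0028]
 [ 0.0017  0.0024]
 [ 0.0005 -0.0031]]
[ 0.5312 -0.0064] 2.6148628312792837
kr [0.5769 0.0437 0.03  ] kc [ 0.5813 -0.0522  0.03  ] [[ 0.5845 -0.051   0.047 ]]
[[ 0.4358  0.9    -0.0025]
 [ 0.9    -0.4358  0.0019]
 [ 0.0006 -0.0031 -1.    ]]
y ang -25.839202820931707
[ 0.2683 -0.2179 -0.0005] [ 0.5861 -0.2959  0.1587] 0.24291484960451148 5.225
```

View pics/w2.png

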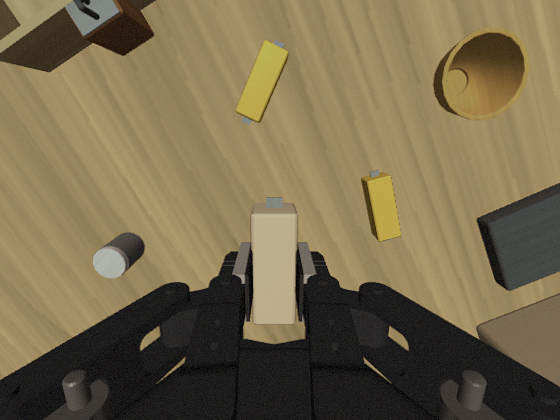

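The block is held squarely at (273,265). Moving over the +y bin.

```bash
python3 -m jog '[0.268,-0.218,0,0,0,-0.496,1, 0.268,-0.218,0,0,0,-0.496,1, 0.268,-0.218,0,0,0,-0.496,1, 0.268,-0.218,0,0,0,-0.496,1, 0.268,-0.218,0,0,0,-0.496,1, 0.268,-0.218,0,0,0,-0.496,1, 0.268,-0.218,0,0,0,-0.496,1, 0.268,-0.218,0,0,0,-0.496,1, 0.268,-0.218,0,0,0,-0.496,1]'
python3 - <<'E'
from m import *
c=camera("wrist");save(c,"w3.png")
o=get_obs(); print(o["eef_pos"],o["eef_rot"],o["opening"])
for n in("kept_resistor","kept_capacitor"):
  for d in spot_in(c,n): print(n,np.array(d["xyz"]),d["confidence"],pix(c,d["xyz"])[0])
E
```

```text
time_s: 6.4
eef_pos: [0.508, 0.0385, 0.16]
eef_rot: [-0.0, 0.692, 0.722, -0.0]
wrist_force: [0.4, -0.7, -0.4]
opening: 0.238
grasp_force: 60.5
[0.508  0.0384 0.16  ] [-0.0001  0.6916  0.7223 -0.0002] 0.24071246974117863
kept_resistor [0.5746 0.0491 0.0261] 0.63 [348.8538 195.1679]
kept_capacitor [ 0.5823 -0.0385  0.0227] 0.66 [345.7238 282.1159]
```

View pics/w3.png

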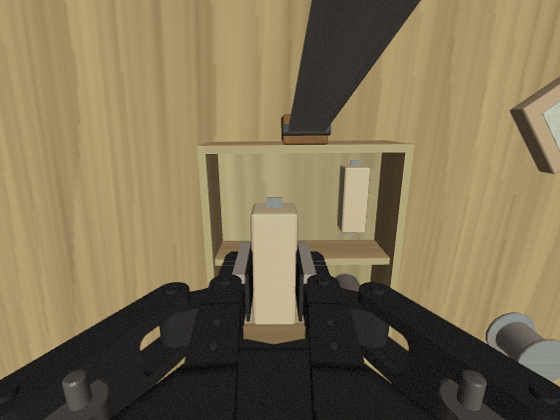

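The view shows the block held above the +y bin: its outer wall top is at (300,147), the divider top at (300,250) and the kept block at (355,200). I check the y clearance from those.

Run:
```python
from m import *
c=camera("wrist")
print(ray(c,[(300,147),(345,247),(206,200),(398,200)],.055), np.array(c["extrinsics"])[:3,3])
```

```text
[[0.5262 0.0911 0.055 ]
 [0.5685 0.0122 0.055 ]
 [0.4553 0.0472 0.055 ]
 [0.6058 0.0536 0.055 ]] [0.5058 0.107  0.2777]
```

The tray fit holds: outer wall at y=0.091, walls centred at x=0.531. I lower, release and rise.

```bash
python3 -m jog '[0,0,0.05,0,0,0,1, 0,0,0.09,0,0,0,1, 0,0,0.115,0,0,0,1, 0,0,0.124,0,0,0,1, 0,0,0.124,0,0,0,1, 0,0,0.124,0,0,0,0.55, 0,0,0.124,0,0,0,0.55, 0,0,0.124,0,0,0,0.55, 0,0,0.10,0,0,0,0.55, 0,0,0.05,0,0,0,0.55, 0,0,0,0,0,0,0.4, 0,0,0,0,0,0,0.3]'
python3 - <<'E'
from m import *
c=camera("wrist");save(c,"w4.png")
print(get_obs()["eef_pos"])
for n in("kept_resistor","resistor"):
  for d in spot_in(c,n): print(n,np.array(d["xyz"]),d["confidence"],pix(c,d["xyz"])[0])
print("to cap",tool([.434,-.275,.17]))
E
```

```text
time_s: 8.1
eef_pos: [0.5109, 0.0391, 0.1648]
eef_rot: [0.004, 0.691, 0.723, 0.003]
wrist_force: [0.6, 0.4, -0.5]
opening: 0.699
grasp_force: 0.0
[0.5092 0.0393 0.1624]
kept_resistor [0.5788 0.0474 0.0258] 0.77 [346.8992 196.0878]
kept_resistor [0.5313 0.127  0.1773] 0.5 [345.4332  65.3673]
resistor [0.5059 0.0398 0.0329] 0.57 [265.6446 203.0181]
resistor [0.5282 0.043  0.026 ] 0.18 [290.6451 198.5832]
to cap [-0.311  -0.0872 -0.0105]
```

View pics/w4.png

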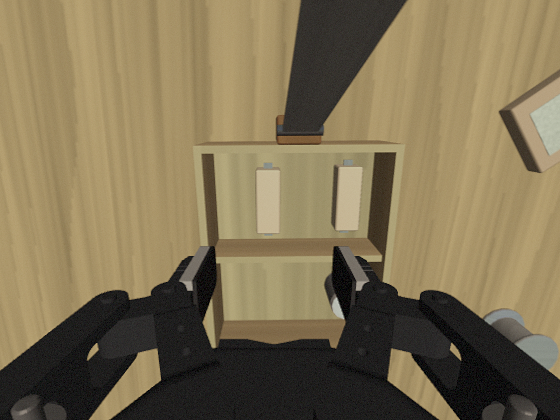

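The block lies flat at (267,200) beside the kept one at (347,198). On to the can.

```bash
python3 -m jog '[-0.311,-0.087,0,0,0,0,0.3, -0.311,-0.087,0,0,0,0,0.3, -0.311,-0.087,0,0,0,0,0.3, -0.311,-0.087,0,0,0,0,0.3, -0.311,-0.087,0,0,0,0,0.3, -0.311,-0.087,0,0,0,0,0.3, -0.311,-0.087,0,0,0,0,0.3, -0.311,-0.087,0,0,0,0,0.3, -0.311,-0.087,0,0,0,0,0.3]'
python3 - <<'E'
from m import *
c=camera("wrist")
print(get_obs()["eef_pos"])
for d in spot_in(c,"capacitor"): print(np.array(d["xyz"]),d["confidence"],pix(c,d["xyz"])[0])
g=cv2.cvtColor(c["frame"],cv2.COLOR_RGB2HSV)
u,v=pix(c,[.434,-.275,.042])[0].astype(int); print(u,v,g[v,u])
m=((g[...,1]<45)&(g[...,2]>130)).astype(np.uint8)
n,l,s,ce=cv2.connectedComponentsWithStats(m)
for k in range(1,n):
    if s[k][4]>150: print(s[k],ray(c,[(s[k][0]+s[k][2]/2-.5,s[k][1]+s[k][3]/2-.5)],.042))
E
```

```text
time_s: 9.38
eef_pos: [0.4352, -0.2735, 0.16]
eef_rot: [-0.0, 0.69, 0.724, 0.0]
wrist_force: [-0.2, 0.0, -0.4]
opening: 0.7
grasp_force: 0.0
[ 0.4352 -0.2737  0.1602]
[ 0.4307 -0.2746  0.0397] 0.56 [267.3411 209.0953]
271 210 [ 37  13 176]
[421   0  45   8 328] [[ 0.5478 -0.1179  0.042 ]]
[254 195  35  34 916] [[ 0.4339 -0.2759  0.042 ]]
```

The can's top measures (0.434,-0.276), within 3 mm of the TCP. I descend, grip and lift.

```bash
python3 -m jog '[-0.002,-0.001,0.05,0,0,0,0.3, -0.002,-0.001,0.1,0,0,0,0.3, -0.002,-0.001,0.125,0,0,0,0.3, -0.002,-0.001,0.13,0,0,0,0.3, -0.002,-0.001,0.13,0,0,0,0.3, -0.002,-0.001,0.13,0,0,0,1, -0.002,-0.001,0.13,0,0,0,1, -0.002,-0.001,0.13,0,0,0,1, -0.002,-0.001,0.13,0,0,0,1, -0.002,-0.001,0.13,0,0,0,1, -0.002,-0.001,0.11,0,0,0,1, -0.002,-0.001,0.06,0,0,0,1, -0.002,-0.001,0,0,0,0,1, -0.002,-0.001,-0.01,0,0,0,1, -0.002,-0.001,-0.01,0,0,0,1]'
python3 - <<'E'
from m import *
print(get_obs()["eef_pos"],tool(T((-.02,-.046,.17),np.radians(2.6),np.array([.5315,-.0055]))))
E
```

```text
time_s: 11.35
eef_pos: [0.4342, -0.2774, 0.1711]
eef_rot: [0.001, 0.691, 0.723, -0.0]
wrist_force: [0.0, -0.6, -1.3]
opening: 0.336
grasp_force: 59.3
[ 0.4342 -0.2774  0.1711] [0.2212 0.0895 0.0009]
```

```bash
python3 -m jog '[0.221,0.089,0,0,0,0,1, 0.221,0.089,0,0,0,0,1, 0.221,0.089,0,0,0,0,1, 0.221,0.089,0,0,0,0,1, 0.221,0.089,0,0,0,0,1, 0.221,0.089,0,0,0,0,1, 0.221,0.089,0,0,0,0,1, 0.221,0.089,0,0,0,0,1]'
python3 - <<'E'
from m import *
c=camera("wrist");save(c,"w5.png")
print(get_obs()["eef_pos"])
E
```

```text
time_s: 12.35
eef_pos: [0.5126, -0.0535, 0.17]
eef_rot: [-0.0, 0.692, 0.722, -0.0]
wrist_force: [-0.4, 0.6, -1.2]
opening: 0.34
grasp_force: 59.4
[ 0.5126 -0.0533  0.1701]
```

View pics/w5.png

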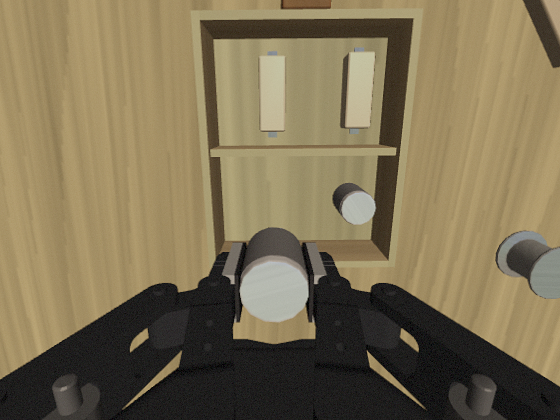

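The can at (274,280) is held upright over the -y bin, clear of the kept can at (355,205). I lower, release and rise.

```bash
python3 -m jog '[0,-0.005,0.05,0,0,0,1, 0,-0.005,0.09,0,0,0,1, 0,-0.005,0.12,0,0,0,1, 0,-0.005,0.13,0,0,0,1, 0,-0.005,0.134,0,0,0,1, 0,-0.005,0.134,0,0,0,1, 0,-0.005,0.134,0,0,0,0.55, 0,-0.005,0.134,0,0,0,0.5, 0,-0.005,0.134,0,0,0,0.5, 0,-0.005,0.11,0,0,0,0.5, 0,-0.005,0.06,0,0,0,0.5, 0,-0.005,0,0,0,0,0.7, 0,-0.005,-0.05,0,0,0,1]'
python3 - <<'E'
from m import *
c=camera("wrist");save(c,"w6.png")
o=get_obs();print(o["eef_pos"],o["q"])
c=camera("top");
for n in ("hasp","hasp_slot"):
  for d in spot_in(c,n): print(n,np.array(d["xyz"]),d["confidence"],pix(c,d["xyz"])[0])
# hasp angle from the slot pixel seen in crop1 (t2): (60,195)
u=180+np.array([60,195])/5
for a in np.arange(1.7,2.11,.05):
    print(round(a,2),pix(c,T((0,.110+-.22*np.cos(a),.0595+.22*np.sin(a)),np.radians(2.6),np.array([.5315,-.0055])))[0],u)
E
```

```text
time_s: 14.02
eef_pos: [0.5081, -0.0526, 0.2227]
eef_rot: [0.001, 0.691, 0.723, 0.0]
wrist_force: [0.5, -0.5, -0.2]
opening: 0.102
grasp_force: 0.0
[ 0.5114 -0.0536  0.2297] [-0.3355  0.063   1.7937  0.      1.2731 -0.381 ]
hasp [0.5276 0.1387 0.1941] 0.87 [206.8997 223.5551]
hasp_slot [0.5252 0.1385 0.2002] 0.87 [206.5299 224.2054]
1.7 [203.5389 217.9278] [192. 219.]
1.75 [198.1422 218.2991] [192. 219.]
1.8 [192.8683 218.7141] [192. 219.]
1.85 [187.7396 219.1704] [192. 219.]
1.9 [182.7772 219.6658] [192. 219.]
1.95 [178.0008 220.1977] [192. 219.]
2.0 [173.4284 220.7631] [192. 219.]
2.05 [169.0764 221.3593] [192. 219.]
2.1 [164.9591 221.9832] [192. 219.]
```

View pics/w6.png

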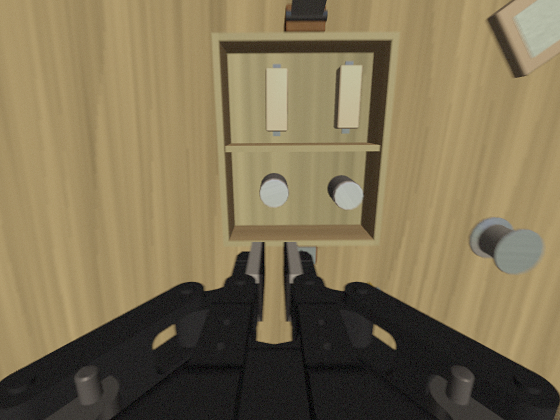

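Both cans stand in the -y bin, the new one at (274,190) and the kept one at (346,192), and the two blocks in the +y bin lie flat. The strap stands at about 1.8 rad. With the jaws shut I go up and over it to its outer side.

```bash
python3 -m jog '[0,0.026,-0.06,0,0,0,1, 0,0.026,-0.12,0,0,0,1, 0,0.026,-0.13,0,0,0,1, 0,0.026,-0.13,0,0,0,1, 0.267,0.026,-0.13,0,0,0,1, 0.267,0.026,-0.13,0,0,0,1, 0.267,0.026,-0.13,0,0,0,1, 0.267,0.026,-0.13,0,0,0,1, 0.267,0.026,-0.13,0,0,0,1, 0.267,0.026,-0.13,0,0,0,1, 0.267,0.026,-0.06,0,0,0,1, 0.267,0.026,-0.06,0,0,0,1, 0.267,0.026,-0.06,0,0,0,1, 0.267,0.026,-0.06,0,0,0,1]'
python3 - <<'E'
from m import *
c=camera("scene");save(c,"s7.png",(200,60,400,260),3)
o=get_obs();print(o["eef_pos"],o["eef_rot"],o["wrist_force"])
E
```

```text
time_s: 15.98
eef_pos: [0.5232, 0.2148, 0.2827]
eef_rot: [0.001, 0.691, 0.722, 0.001]
wrist_force: [0.4, -1.3, 0.1]
opening: -0.001
grasp_force: 0.0
[0.5231 0.215  0.2827] [0.0011 0.6913 0.7226 0.0015] [0.3023 0.6045 0.2364]
```

View pics/s7.png

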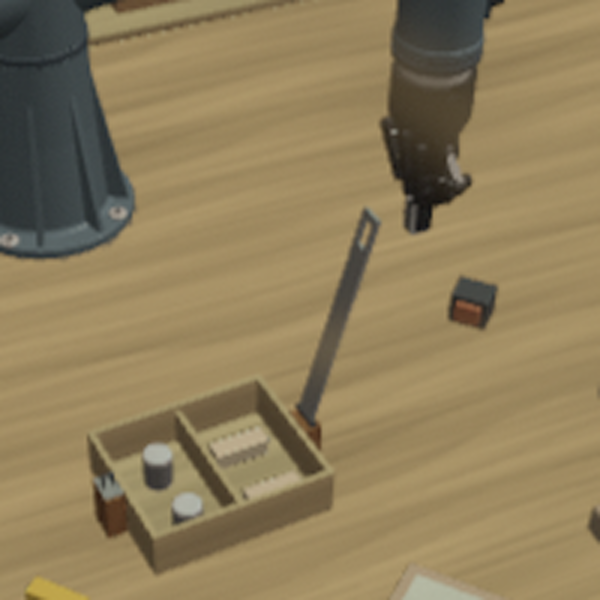

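The picture shows the shut fingers at (418,220) just outside the strap's end at (368,215), so I can push it over. I follow its arc at r=0.18 m down to about 0.2 rad.

```bash
python3 -m jog '[-0.03,0,0.01,0,0,0,1, -0.056,0,0.02,0,0,0,1, -0.077,0,0.018,0,0,0,1, -0.097,0,0.0155,0,0,0,1, -0.113,0,0.017,0,0,0,1, -0.128,0,0.018,0,0,0,1, -0.145,0,0.022,0,0,0,1, -0.162,0,0.027,0,0,0,1, -0.179,0,0.034,0,0,0,1, -0.1945,0,0.043,0,0,0,1, -0.210,0,0.054,0,0,0,1, -0.223,0,0.065,0,0,0,1, -0.236,0,0.078,0,0,0,1, -0.246,0,0.092,0,0,0,1, -0.256,0,0.108,0,0,0,1, -0.264,0,0.124,0,0,0,1, -0.270,0,0.141,0,0,0,1, -0.275,0,0.158,0,0,0,1, -0.275,0,0.158,0,0,0,1]'
python3 - <<'E'
from m import *
c=camera("scene");save(c,"s8.png",(200,60,400,260),3)
o=get_obs();print(o["eef_pos"],o["wrist_force"])
E
```

```text
time_s: 18.4
eef_pos: [0.5329, -0.0592, 0.1203]
eef_rot: [-0.002, 0.691, 0.723, -0.001]
wrist_force: [-0.1, 0.9, -0.1]
opening: 0.001
grasp_force: 0.0
[ 0.5335 -0.0592  0.1213] [ 0.0735 -0.2137 -0.2921]
```

View pics/s8.png

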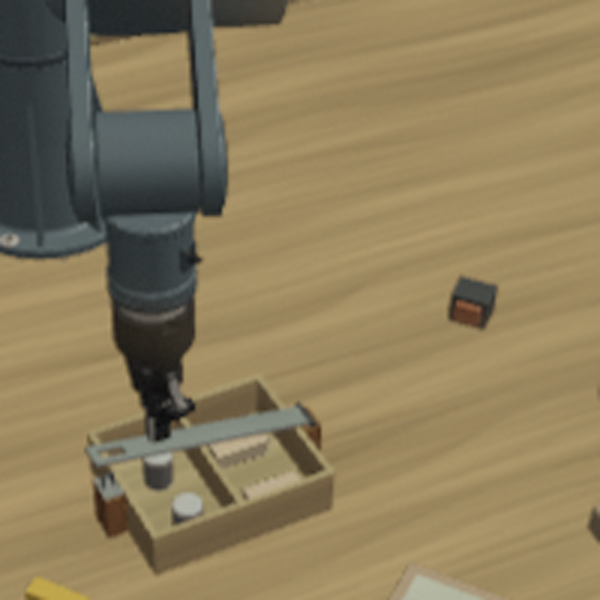

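The strap is down near 0.2 rad with its slot at (108,450), above the staple at (108,488). I press it the rest of the way in small steps.

```bash
python3 -m jog '[-0.001,0,0.008,0,0,0,1, -0.002,0,0.016,0,0,0,1, -0.003,0,0.024,0,0,0,1, -0.004,0,0.030,0,0,0,1, -0.004,0,0.034,0,0,0,1, -0.004,0,0.036,0,0,0,1, -0.004,0,0.036,0,0,0,1]'
```

```text
time_s: 19.32
eef_pos: [0.5342, -0.0634, 0.0865]
eef_rot: [-0.0, 0.691, 0.723, -0.0]
wrist_force: [-2.1, -0.3, 3.6]
opening: 0.003
grasp_force: 1.8
```

```bash
python3 -m jog '[0,0,0.001,0,0,0,1, 0,0,0.002,0,0,0,1, 0,0,0.002,0,0,0,1]'
```

```text
time_s: 19.7
eef_pos: [0.5344, -0.0634, 0.0862]
eef_rot: [-0.0, 0.691, 0.723, -0.0]
wrist_force: [-8.3, 1.9, 19.1]
opening: -0.001
grasp_force: 9.5
```

Force rises to 19 N with no further travel, so the strap is against its hard stop. I back off straight up and look.

```bash
python3 -m jog '[0,0,-0.03,0,0,0,1, 0,0,-0.08,0,0,0,1, 0,0,-0.13,0,0,0,1, 0,0,-0.18,0,0,0,1, 0,0,-0.2,0,0,0,1, 0,0,-0.2,0,0,0,1, 0,0,-0.2,0,0,0,1]'
python3 - <<'E'
from m import *
c=camera("scene"); t=camera("wrist")
a=cv2.resize(c["frame"][170:260,220:345],(750,540),interpolation=cv2.INTER_CUBIC)[:,:,::-1]
b=t["frame"][:,:,::-1]
cv2.imwrite("pics/f.png",np.hstack([cv2.resize(a,(400,300)),cv2.resize(b,(400,300))]))
for z in (0,.05):
  print(z,pix(c,T((0,.110-.24*np.cos(z),.0615+.24*np.sin(z)),np.radians(2.6),np.array([.5315,-.0055]))))
E
```

```text
time_s: 20.58
eef_pos: [0.5337, -0.0631, 0.2828]
eef_rot: [-0.001, 0.691, 0.723, -0.0]
wrist_force: [-0.3, 0.1, 0.5]
opening: 0.002
grasp_force: 0.0
0 [[229.2673 222.7862]]
0.05 [[229.1044 219.9149]]
```

View pics/f.png

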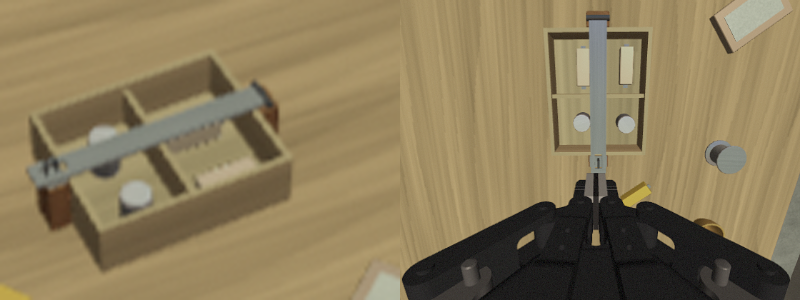

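The strap lies level with the staple through its slot at (50,168), its end at the pixel predicted for angle 0. All four parts sit in their bins, so I hand in.

```bash
python3 -c "
from bench import hand_in; print(hand_in())"
```

```text
the job is handed in; nothing more can be done
None
```

The job is handed in at about 21 s: the resistor lies flat in the bin with the kept resistor, the capacitor stands upright in the bin with the kept capacitor, and the hasp is fully home over its staple; nothing else was handled.

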